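# Check the cell block's slot with the depth gauge

## Robot

A 6-joint arm with a two-finger parallel gripper is mounted at the origin on the work surface. World frame = base frame: x ahead of the robot, y to its left, z up, the work surface at z = 0. Lengths are in m, angles in degrees, forces in N, time in s.
With the tool pointing down it reaches from about 0.3 to 0.95 m from the base axis. Payload 3.1 kg.
Tool frame: the origin (TCP) lies on the centre line of the jaws, within the pads' length; the fingertips stand env.tcp_to_tips ahead of it and the grasp point (between the pads) lies 3 mm ahead of it (env.tcp_to_tips is the distance from the TCP to the fingertips, in m); z points along the fingers, y is the line along which they close (so a half turn about z gives the same grasp; the last joint's range is limited). The gripper opens to 85 mm and grips with 20 to 120 N. Pads are 22 mm wide; open, the fingers measure 114 mm over their backs; the gripper's body (76 mm by 85 mm) begins 54 mm behind the grasp point. The pads swing forward as they close: fully open they stand 13 mm farther back than shut.
Start: joints at [-69.54, 17.653, 93.61, -0, 68.738, -3.994], TCP at [0.259, -0.569, 0.253] pointing down, gripper open.
Joint ranges: [-175.34, 175.34], [-45.06, 112.39], [2.9, 150.54], [-68.45, 248.45], [3.09, 151.38], [-168.51, 168.51]. Speed limits (degrees/s): [159.86, 159.86, 180, 180, 180, 180].

## Interface

Orientations are given as a 3x3 rotation matrix whose columns are the frame's x, y, z axes.
In Python, from plant import env gives the robot as it stands. The module is installed in compiled form; this text tells all that it offers.
- The arm moves only by the tool move_arm, never from a script. Its argument "targets" is a list of rows, each an object with "grip": the closure, from -1 (fully open) to 1 (shut); "slide": the shift along the tool's x, y, z in mm, a list of three; "spin": the turn about the tool's z in rad. A call has 1 to 12 rows; each row is the pose to reach, as a shift and turn from the pose commanded when the call began, along the tool's axes at that moment; what a row does not reach only later rows make up. A row lasts 1/10 s, in which the tool goes at most 50 mm and 8.59 degrees, less where a joint would pass 70% of its speed; a pose out of reach is approached as far as the arm can. A call with a gripper value outside its range is refused whole. The fingers move at their own pace and stop on an object; the grip force is fixed at half the most. Time passes only in rows, so rows that repeat a pose let the fingers close. It gives the time, the measured TCP pose, the force, the opening and the grip force at its end, in the units of the state.
- env.get_obs(): the state, without advancing time (a new reading comes with each control period).
- env.camera(name): name is "side" or "top" or "wrist"; returns a dict with "image" (420x560x3 uint8, blue, green, red), "vfov" (degrees; the focal length in pixels is half the picture's height over the tangent of half this angle, whatever the lens; pixels are square), "cx", "cy" (the principal point, pixels), "view" (4x4, takes a point from world to camera coordinates). Camera axes: x right, y down, z forward; pixel columns grow to the right and rows downward; lengths in m; the calibration is good to about 2 mm. A picture is of the moment at which its call begins. There is no depth.
- env.close_job(): hands the job in; it is judged then, once.
The state is a dict: "time": time; "joint_pos": joint angles; "qvel": joint speeds; "joint_efforts": joint torques, N m; "tcp_pos": TCP position; "tool_rot": TCP orientation; "force": force on the tool from outside, world axes, zero at the start; "wrist_torque": the same for the moment, N m; "gripper_width": finger opening in m; "grip_force": force on a finger pad.
Only numpy, scipy, OpenCV 4.12 (cv2) and the standard library are available. Lean on these libraries where they do the work, as an engineer would, in place of code of your own. Each camera call takes 0.05 s, during which the arm holds its last target. There are 200 camera calls.

## Task

First move the amber bottle that blocks the cell block's slot into the red tray and leave it standing upright there. Then draw the blue-handled gauge all the way out from under the low aluminium riser, put it down on the bench and let go, take it again by its handle, and slide its brass blade into the slot until the black shoulder is fully home against the face; it passes a stiff inner shutter on the way, so press on steadily but gently, and leave the gauge there. Do not knock over the bottle or disturb the vial rack, jar, beaker or wrench.

Things in the scene. Friction and masses are not known exactly. Their poses are not given: they have to be found in the camera images.
- bottle: Loose amber bottle, 0.18-0.35 kg, 110 mm tall, round body 54 mm across up to 62 mm height, tapering to a red cap 32 mm across that occupies heights 84-110 mm. Origin: centre of the underside, z up. Starts standing 50-65 mm in front of the slot (bottle centre to face).
- tray: Fixed red open tray, 130 x 130 x 30 mm high, walls and floor 5 mm thick. Origin: centre of the underside, on the bench; it may stand in either of two places beside each other with the vial rack.
- block: Fixed white cell block, 160 mm long (own x) x 130 mm wide (own y) x 66 mm high, an orange stripe on its top leads to the slot. Origin: centre of the underside, on the bench. The slot opens in the middle of its -x face (the face at own x = -80 mm); the blade goes in along own +x.
- slot (a point): Centre of the slot's mouth on the block's -x face, 30.5 mm above the bench; axes as the block's (x points into the slot, z up). The slot is 28 mm wide (y), 9 mm high (z), 130 mm deep, without chamfer. Somewhere 20-38 mm inside a shutter stands across it that is pushed along by the blade with about 5 N (stays where left).
- riser: Fixed low aluminium riser, 160 mm deep (own x) x 220 mm wide (own y), underside 36 mm and top 42 mm above the bench, closed at the sides and back, open at its -x edge (own x = -80 mm). Three small jars, up to 116 mm above the bench, are fixed along its back (own x 24 to 72 mm). Origin: centre, at bench height.
- riser_edge (a point): Middle of the riser's open edge, at bench height, on own x = -80 mm; axes as the riser's (-x points out of the opening).
- gauge: Loose flat-lying gauge, 0.08-0.17 kg. Origin: underside of the handle's middle; x to the blade tip, z up. Blue handle x -35 to 35 mm, 24 wide, 22 high; black shoulder x 35 to 43, 36 wide, 22 high; brass blade x 43 to 99, 24 wide, 5 thick, mid-height 11 (8.5 clear of the bench). At first only the blade sticks out from the riser: draw it by the blade, insert it by the handle.
- gauge_shoulder (a point): Centre of the front face of the gauge's black shoulder, where the blade begins (gauge x 43, z 11 mm); axes as the gauge's.
- gauge_tip (a point): Centre of the blade's tip (gauge x 99, z 11 mm).
- vial_rack: Loose bystander: white rack 120 x 120 mm with nine small vials, 50 mm high. Origin: centre of the underside.
- jar: Loose bystander: small white jar with a blue cap, 44 mm across, 55 mm high. Origin: centre of the underside.
- beaker: Loose bystander: glass beaker, 60 mm across, 70 mm high. Origin: centre of the underside.
- wrench: Loose bystander: steel wrench lying on the bench, 150 mm long (x). Origin: under its middle.
There are look-alikes about, which are no part of the job. There is more than one size of the tray; the one meant has the size given above.

How it is judged:
By the outcome, as a careful person would: the job done as asked, in the order asked, and still so for the second after the job is handed in, with the robot touching nothing.
It also fails if it takes over 67 s, if anything falls off the work surface, if the arm or the gripper's body presses on something with over 40 N, if the wrist force passes 120 N, or if a joint passes its speed limit or range.

## Working session

There is one attempt and no reset: what is moved stays moved. The work goes in short steps, Python scripts to look and compute and a tool call to move; the robot and the scene stay as the last step left them, time stands still between calls to the robot, and variables do not carry over. Pictures are saved under pics/ and viewed, at most 10 in all, crops included, and the job is handed in when it is done.

Besides the shell and the picture viewer there is one more tool, called after "Request:" by a JSON object that holds its "api" and its "payload". move_arm: Moves the arm, as the interface text tells. Its arguments: {"type":"object","properties":{"targets":{"type":"array"}},"required":["targets"]}

```bash
mkdir -p pics; cat > h.py <<'E'
import numpy as np, cv2
from plant import env
def cam(n):
    c=env.camera(n); im=c["image"]; f=im.shape[0]/2/np.tan(np.radians(c["vfov"]/2)); return im,(f,c["cx"],c["cy"],np.array(c["view"]))
def ray(k,p):
    f,cx,cy,V=k; R=V[:3,:3]; o=-R.T@V[:3,3]; d=R.T@np.array([(p[0]-cx)/f,(p[1]-cy)/f,1]); return o,d
def plane(k,p,z):
    o,d=ray(k,p); return o+d*(z-o[2])/d[2]
def proj(k,P):
    f,cx,cy,V=k; q=V[:3,:3]@np.array(P)+V[:3,3]; return np.array([f*q[0]/q[2]+cx,f*q[1]/q[2]+cy])
def tri(rs):
    A=np.zeros((3,3));b=np.zeros(3)
    for o,d in rs:
        d=d/np.linalg.norm(d);M=np.eye(3)-np.outer(d,d);A+=M;b+=M@o
    return np.linalg.solve(A,b)
E
python3 - <<'E'
from h import *
import pickle
D={}
for n in ("top","side","wrist"):
    im,k=cam(n); cv2.imwrite(f"pics/{n}0.png",im); D[n]=(im,k); print(n,k[0],-k[3][:3,:3].T@k[3][:3,3],k[3][2,:3])
pickle.dump(D,open("d0.pkl","wb"))
o=env.get_obs(); print(o["tcp_pos"],o["tool_rot"],o["gripper_width"],env.tcp_to_tips)
E
```

```text
top 441.394844698918 [ 0.44786212 -0.01918549  1.07951899] [ 0.18218892 -0.01530601 -0.98314441]
side 538.9236119591747 [ 0.74342037 -1.16185217  1.22386035] [-0.07573581  0.69760419 -0.71246928]
wrist 314.43387009331093 [ 0.31978453 -0.54053909  0.37280362] [-0.24490666 -0.10863596 -0.9634412 ]
[ 0.25848043 -0.56838619  0.25230902] [[ 9.10279508e-01  4.13993712e-01 -6.50722781e-04]
 [ 4.13994209e-01 -9.10277938e-01  1.69412054e-03]
 [ 1.09016658e-04 -1.81151867e-03 -9.99998353e-01]] 0.08558124836179261 0.022
```

View pics/top0.png

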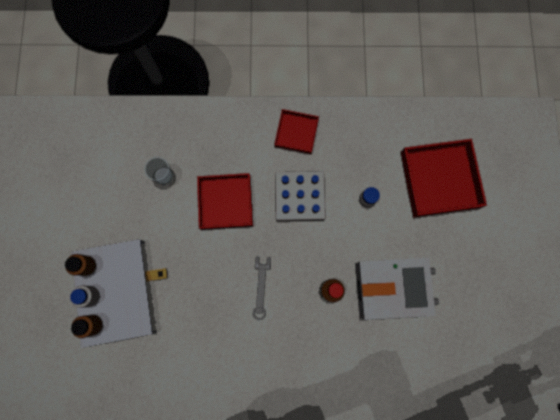

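View pics/side0.png

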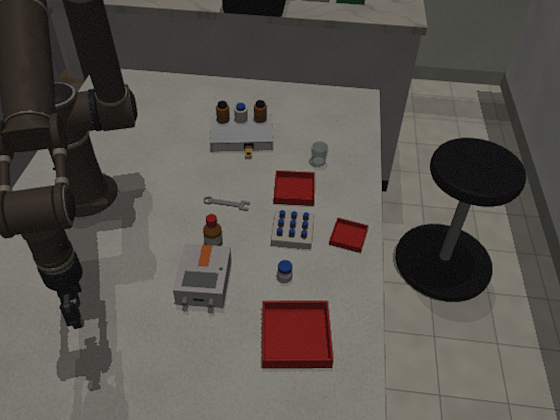

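The top view (right is −y, up is +x) shows:
- the bottle with its red cap at (335,291)
- the block at about (398,290), with its face at column 360
- the 130 mm tray (about 54 px wide) at (225,202), with the rack next to it at (300,195)
- the riser at (115,292), with the brass blade at (157,274)
- the wrench at (262,287), beaker at (162,172) and jar at (370,197)

The side view shows the same things: cap (211,220), blade (248,152), tray (294,188).

```bash
cat >> h.py <<'E'
def blobs(im,lo,hi,amin=15,roi=None):
    h=cv2.cvtColor(im,cv2.COLOR_BGR2HSV); m=cv2.inRange(h,lo,hi)
    if lo[0]==0 and hi[0]<=12: m|=cv2.inRange(h,(170,)+tuple(lo[1:]),(180,)+tuple(hi[1:]))
    if roi: z=np.zeros_like(m); a,b,c,d=roi; z[b:d,a:c]=m[b:d,a:c]; m=z
    cs,_=cv2.findContours(m,cv2.RETR_EXTERNAL,cv2.CHAIN_APPROX_NONE)
    return sorted([c for c in cs if cv2.contourArea(c)>=amin],key=cv2.contourArea,reverse=True)
def show(im,cs,k,z):
    for c in cs:
        r=cv2.minAreaRect(c); b=cv2.boxPoints(r); print("px",np.round(r[0],1),"size",np.round(r[1],1),"area",cv2.contourArea(c)); print(np.round([plane(k,p,z)[:2] for p in b],4).tolist())
E
python3 - <<'E'
from h import *
import pickle
D=pickle.load(open("d0.pkl","rb"))
T,kt=D["top"];S,ks=D["side"]
red=((0,120,60),(9,255,255)); yel=((18,110,60),(32,255,255)); 
for n,im,k in(("top",T,kt),("side",S,ks)):
    print(n,"RED"); show(im,blobs(im,*red,amin=40),k,.03)
    print(n,"YEL"); show(im,blobs(im,*yel,amin=10),k,.011)
    print(n,"ORANGE"); show(im,blobs(im,(8,150,110),(18,255,255),amin=40),k,.066)
out=[]
for im,r in((T,(50,220,200,360)),(T,(340,240,450,340)),(S,(190,90,290,170)),(S,(165,235,245,320))):
    out.append(cv2.resize(im[r[1]:r[3],r[0]:r[2]],(400,300),interpolation=cv2.INTER_CUBIC))
cv2.imwrite("pics/crop1.png",np.clip(1.6*np.vstack([np.hstack(out[:2]),np.hstack(out[2:])]).astype(float),0,255).astype(np.uint8))
E
```

```text
top RED
px [445.1 176.4] size [68.8 72.8] area 4602.5
[[0.7964, -0.337], [0.823, -0.5203], [0.6488, -0.529], [0.6241, -0.3508]]
px [224.2 200.6] size [52.7 53.3] area 2649.5
[[0.7233, 0.1782], [0.7312, 0.0483], [0.601, 0.0396], [0.5937, 0.1667]]
px [296.2 130.2] size [37.9 36.1] area 1167.5
[[0.8044, -0.0129], [0.8977, -0.0307], [0.8781, -0.1242], [0.7852, -0.1049]]
px [335.8 290.2] size [14.1 14.8] area 165.5
[[0.4466, -0.1329], [0.4708, -0.1582], [0.4475, -0.181], [0.4236, -0.1558]]
top YEL
px [156.4 274.3] size [ 9.7 19.6] area 148.5
[[0.4948, 0.2932], [0.5004, 0.2472], [0.4777, 0.2433], [0.4721, 0.2892]]
top ORANGE
px [378.9 288.8] size [10.5 30.4] area 210.0
[[0.4592, -0.2154], [0.4638, -0.2846], [0.4405, -0.2852], [0.436, -0.2163]]
side RED
px [297.  330.5] size [59. 70.] area 3960.0
[[0.6262, -0.3516], [0.81, -0.3266], [0.8186, -0.498], [0.6502, -0.5204]]
px [294.3 185. ] size [40.1 27.6] area 1038.5
[[0.6078, 0.0371], [0.5957, 0.167], [0.7283, 0.1763], [0.7336, 0.0463]]
px [348.4 232.7] size [33.7 24. ] area 733.5
[[0.7911, -0.1152], [0.8037, -0.0189], [0.903, -0.0391], [0.8866, -0.1334]]
px [210.5 218. ] size [8. 9.] area 58.0
[[0.4125, -0.0609], [0.4396, -0.0571], [0.4463, -0.0897], [0.4195, -0.0935]]
side YEL
px [248. 151.] size [10.  6.] area 56.0
[[0.4728, 0.3008], [0.4938, 0.3038], [0.5022, 0.25], [0.4817, 0.247]]
side ORANGE
px [204.7 255.2] size [ 9.  22.1] area 166.0
[[0.4413, -0.284], [0.4375, -0.2071], [0.4634, -0.2107], [0.4663, -0.2873]]
```

View pics/crop1.png

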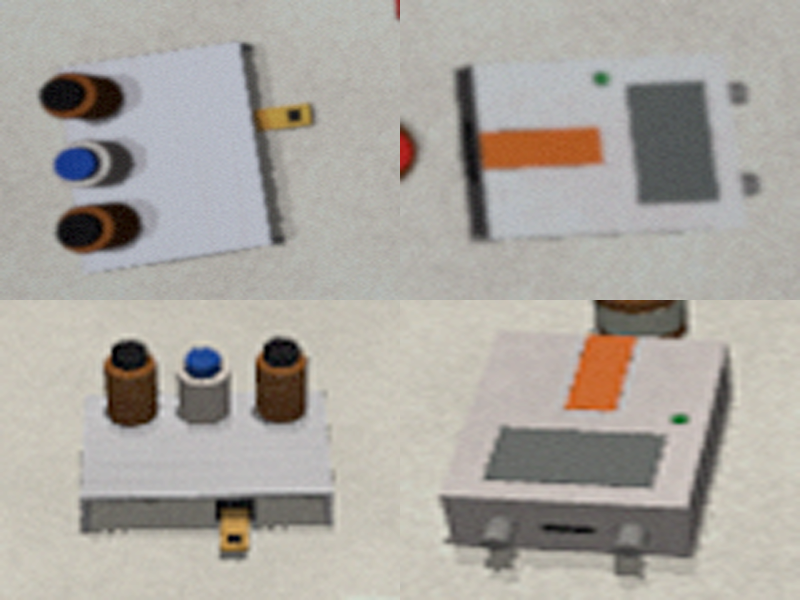

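The crops show the blade well clear of the riser edge, the orange stripe meeting the block's −x face, and the slot hidden behind the bottle. Next I triangulate the cap and work out the first move.

```bash
cat >> h.py <<'E'
def go(P,yaw=None):
    o=env.get_obs(); R=np.array(o["tool_rot"]); d=R.T@(np.array(P)-o["tcp_pos"])*1000
    y0=np.degrees(np.arctan2(R[1,0],R[0,0])); s=0 if yaw is None else -np.radians((yaw-y0+180)%360-180)
    print("slide",np.round(d,1),"spin",round(s,4),"yaw now",round(y0,2),"tcp",np.round(o["tcp_pos"],4))
E
python3 - <<'E'
from h import *
import pickle
D=pickle.load(open("d0.pkl","rb")); kt=D["top"][1];ks=D["side"][1]
a,b=(335.8,290.2),(210.5,218)
P=tri([ray(kt,a),ray(ks,b)]);print("cap",P,proj(kt,P)-a,proj(ks,P)-b)
a,b=(156.4,274.3),(248,151)
P=tri([ray(kt,a),ray(ks,b)]);print("blade",P,proj(kt,P)-a,proj(ks,P)-b)
go([.45,-.10,.25],94)
E
```

```text
cap [ 0.44857536 -0.14651993  0.10779078] [-0.175764  -0.6341634] [-0.49625402  0.02771174]
blade [0.48753306 0.26699235 0.01735796] [-0.15874036 -0.63956933] [-0.44267412  0.07039222]
slide [ 368.2 -347.1    3. ] spin -1.2138 yaw now 24.46 tcp [ 0.2585 -0.5684  0.2523]
```

Request:
{"api": "move_arm", "payload": {"targets": [{"grip": -1,"slide": [100,-94,0],"spin": -0.3},{"grip": -1,"slide": [200,-188,0],"spin": -0.6},{"grip": -1,"slide": [300,-282,0],"spin": -0.9},{"grip": -1,"slide": [368,-347,0],"spin": -1.214},{"grip": -1,"slide": [368,-347,0],"spin": -1.214},{"grip": -1,"slide": [368,-347,0],"spin": -1.214},{"grip": -1,"slide": [368,-347,0],"spin": -1.214},{"grip": -1,"slide": [368,-347,0],"spin": -1.214},{"grip": -1,"slide": [368,-347,0],"spin": -1.214},{"grip": -1,"slide": [368,-347,0],"spin": -1.214},{"grip": -1,"slide": [368,-347,0],"spin": -1.214},{"grip": -1,"slide": [368,-347,0],"spin": -1.214}]}}

```text
time: 1.35
tcp_pos: [0.4502, -0.0995, 0.2531]
tool_rot: [[-0.074, 0.997, -0.001], [0.997, 0.074, -0.0], [-0.0, -0.001, -1.0]]
force: [0.1, -0.7, 0.3]
gripper_width: 0.0854
grip_force: 0.0
```

```bash
python3 - <<'E'
from h import *
im,k=cam("wrist"); cv2.imwrite("pics/w1.png",im)
import pickle; pickle.dump((im,k),open("w1.pkl","wb"))
o=env.get_obs();print(o["tcp_pos"],o["tool_rot"][0],o["time"],o["force"])
show(im,blobs(im,(0,120,60),(9,255,255),amin=60),k,.11)
show(im,blobs(im,(8,150,90),(18,255,255),amin=60),k,.066)
print(proj(k,[.4486,-.1465,.11]))
E
```

```text
[ 0.44980303 -0.10067495  0.25302541] [-7.18134254e-02  9.97417710e-01 -8.62551035e-04] 1.4 [ 0.01562784 -0.13105209 -0.28430832]
px [493.  36.] size [ 72. 132.] area 8718.5
[[0.5484, 0.0668], [0.6445, 0.0738], [0.6597, 0.0264], [0.5582, 0.019]]
px [270. 255.] size [40. 34.] area 1061.0
[[0.4315, -0.1234], [0.4615, -0.1211], [0.4647, -0.1598], [0.4336, -0.162]]
px [464.5 404.5] size [51. 29.] area 1052.5
[[0.6392, -0.3143], [0.6312, -0.2771], [0.6834, -0.2733], [0.6931, -0.3103]]
px [266.5 327.5] size [23. 57.] area 1266.5
[[0.4396, -0.2862], [0.4355, -0.2123], [0.4606, -0.2105], [0.4662, -0.2842]]
[270.44998229 260.46708403]
```

View pics/w1.png

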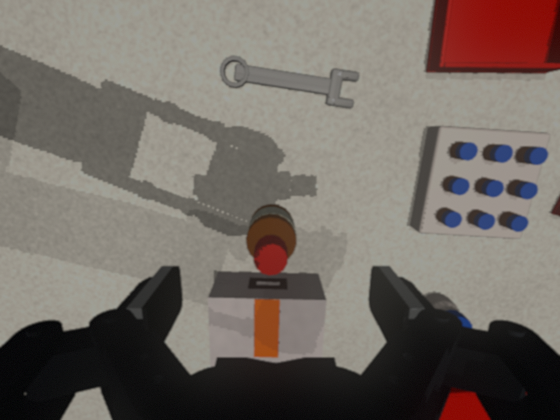

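The wrist view shows the bottle with its cap at (270,256), the slot mouth as a dark rectangle at (268,284) under the orange stripe, the rack at (485,180) and the wrench at (290,77). The wrist and two-view cap estimates agree, so I work out the move over the cap.

```bash
python3 - <<'E'
from h import *
go([.4483,-.1455,.253],None);go([.4483,-.1455,.103],None)
E
```

```text
slide [-44.6  -4.7   0.1] spin 0 yaw now 94.12 tcp [ 0.4498 -0.1007  0.253 ]
slide [-44.5  -4.6 150.1] spin 0 yaw now 94.12 tcp [ 0.4498 -0.1007  0.253 ]
```

Request:
{"api": "move_arm", "payload": {"targets": [{"grip": -1,"slide": [-44.5,-4.7,10],"spin": 0},{"grip": -1,"slide": [-44.5,-4.7,50],"spin": 0},{"grip": -1,"slide": [-44.5,-4.7,90],"spin": 0},{"grip": -1,"slide": [-44.5,-4.7,125],"spin": 0},{"grip": -1,"slide": [-44.5,-4.7,150],"spin": 0},{"grip": -1,"slide": [-44.5,-4.7,150],"spin": 0},{"grip": -1,"slide": [-44.5,-4.7,150],"spin": 0}]}}

```text
time: 2.1
tcp_pos: [0.4479, -0.1469, 0.1033]
tool_rot: [[-0.068, 0.998, -0.001], [0.998, 0.068, 0.0], [0.0, -0.001, -1.0]]
force: [0.2, 0.2, -0.4]
gripper_width: 0.0853
grip_force: 0.0
```

```bash
python3 - <<'E'
from h import *
im,k=cam("wrist"); cv2.imwrite("pics/w2.png",im)
t,kt=cam("top"); s,ks=cam("side")
cv2.imwrite("pics/w2.png",np.vstack([np.hstack([cv2.resize(im,(400,300)),cv2.resize(t[210:360,250:450],(400,300))]),np.hstack([cv2.resize(s[150:300,120:320],(400,300))]*2)]))
E
```

```text
(no output)
```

View pics/w2.png

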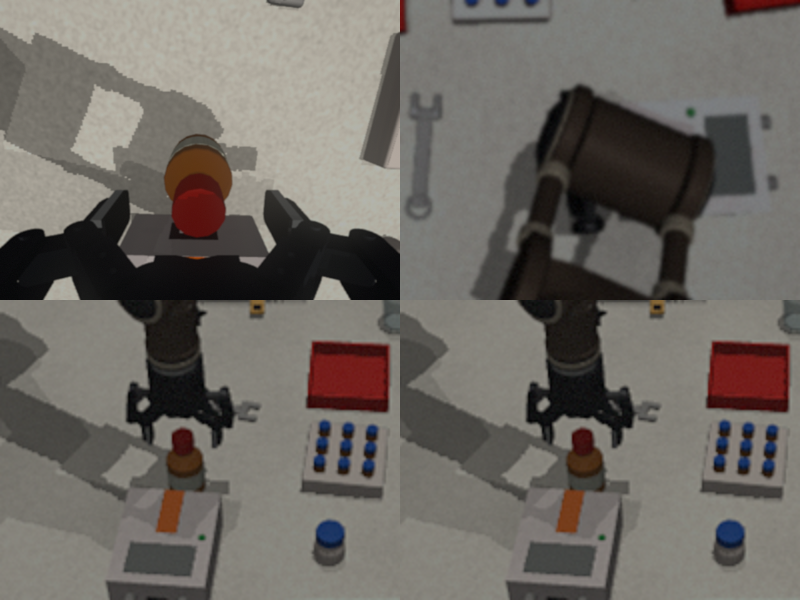

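The wrist view shows the cap at (198,210), centred between the finger pads (inner edges about 130 and 264), and the fingers are clear of the block. Closing and lifting a little.

Request:
{"api": "move_arm", "payload": {"targets": [{"grip": 0,"slide": [0,0,0],"spin": 0},{"grip": 0.3,"slide": [0,0,0],"spin": 0},{"grip": 1,"slide": [0,0,0],"spin": 0},{"grip": 1,"slide": [0,0,0],"spin": 0},{"grip": 1,"slide": [0,0,0],"spin": 0},{"grip": 1,"slide": [0,0,0],"spin": 0},{"grip": 1,"slide": [0,0,0],"spin": 0},{"grip": 1,"slide": [0,0,-10],"spin": 0},{"grip": 1,"slide": [0,0,-30],"spin": 0},{"grip": 1,"slide": [0,0,-70],"spin": 0},{"grip": 1,"slide": [0,0,-100],"spin": 0},{"grip": 1,"slide": [0,0,-100],"spin": 0}]}}

```text
time: 3.45
tcp_pos: [0.4513, -0.1467, 0.2077]
tool_rot: [[-0.07, 0.998, 0.008], [0.998, 0.07, -0.004], [-0.004, 0.008, -1.0]]
force: [0.6, -1.4, -1.9]
gripper_width: 0.0305
grip_force: 60.1
```

```bash
python3 - <<'E'
from h import *
im,k=cam("wrist"); o=env.get_obs(); print(o["gripper_width"],o["grip_force"],o["force"])
cv2.imwrite("pics/w3.png",im)
cs=blobs(im,(0,120,60),(9,255,255),amin=60); show(im,cs,k,.2)
go([.662,.108,.203]);go([.662,.108,.110])
E
```

```text
0.030401029201427128 60.05429148674011 [ 0.93076827  0.50022227 -3.03271243]
px [273.5 291.5] size [83.4 87.7] area 5118.5
[[0.4229, -0.1524], [0.4489, -0.121], [0.4776, -0.1474], [0.4517, -0.1823]]
px [539.5 370.8] size [55.8 16.4] area 545.0
[[0.5693, -0.181], [0.5715, -0.1729], [0.6, -0.1889], [0.5982, -0.1976]]
px [508.    2.5] size [  5. 102.] area 472.5
[[0.5075, -0.0305], [0.5439, -0.0279], [0.5444, -0.0294], [0.5078, -0.032]]
px [417.5 414. ] size [20.5  6.4] area 92.0
[[0.5237, -0.2124], [0.5254, -0.2094], [0.5348, -0.2183], [0.533, -0.2214]]
slide [238.5 229.6   2.6] spin 0 yaw now 94.02 tcp [ 0.4496 -0.1459  0.2052]
slide [238.6 229.3  95.6] spin 0 yaw now 94.02 tcp [ 0.4496 -0.1459  0.2052]
```

View pics/w3.png

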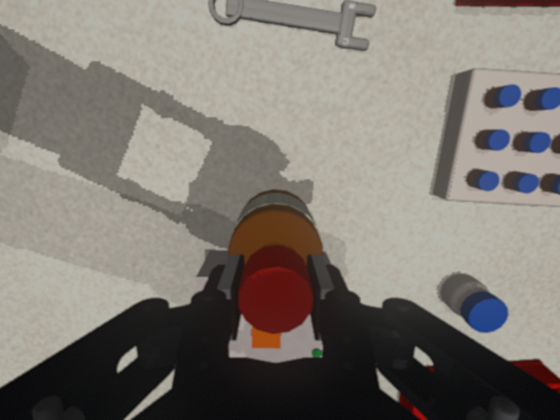

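The bottle is held upright by its cap at (275,290), at 30 mm opening and 60 N. Carrying it to the tray.

Request:
{"api": "move_arm", "payload": {"targets": [{"grip": 1,"slide": [30,29,0],"spin": 0},{"grip": 1,"slide": [60,58,0],"spin": 0},{"grip": 1,"slide": [90,87,0],"spin": 0},{"grip": 1,"slide": [120,116,0],"spin": 0},{"grip": 1,"slide": [150,145,0],"spin": 0},{"grip": 1,"slide": [180,174,0],"spin": 0},{"grip": 1,"slide": [210,203,0],"spin": 0},{"grip": 1,"slide": [228,220,0],"spin": 0},{"grip": 1,"slide": [238.5,229.5,0],"spin": 0},{"grip": 1,"slide": [238.5,229.5,30],"spin": 0},{"grip": 1,"slide": [238.5,229.5,60],"spin": 0},{"grip": 1,"slide": [238.5,229.5,60],"spin": 0}]}}

```text
time: 4.7
tcp_pos: [0.6545, 0.1074, 0.1358]
tool_rot: [[-0.07, 0.997, -0.016], [0.998, 0.07, -0.002], [-0.001, -0.016, -1.0]]
force: [-2.2, -1.3, -2.4]
gripper_width: 0.0305
grip_force: 60.0
```

```bash
python3 - <<'E'
from h import *
s,ks=cam("side");t,kt=cam("top");im,k=cam("wrist")
cv2.imwrite("pics/p4.png",np.hstack([cv2.resize(s[100:250,210:410],(400,300)),cv2.resize(im,(400,300))]))
go([.662,.108,.1085])
E
```

```text
slide [-0.   1.5 34.8] spin 0 yaw now 93.98 tcp [0.6605 0.1079 0.1433]
```

View pics/p4.png

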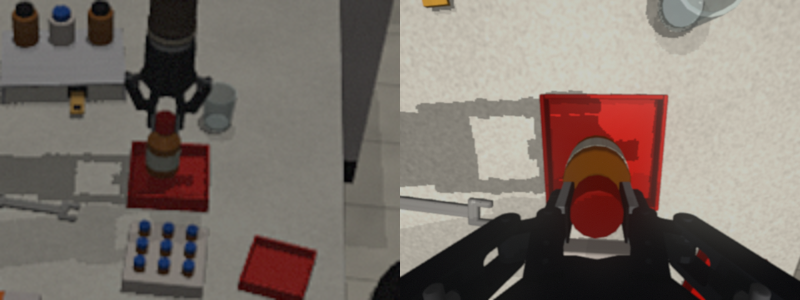

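The bottle hangs upright over the middle of the red tray, well clear of the rack. Lowering and releasing.

Request:
{"api": "move_arm", "payload": {"targets": [{"grip": 1,"slide": [0,1,15],"spin": 0},{"grip": 1,"slide": [0,1,25],"spin": 0},{"grip": 1,"slide": [0,1,30],"spin": 0},{"grip": 1,"slide": [0,1,33],"spin": 0},{"grip": 1,"slide": [0,1,35],"spin": 0},{"grip": 1,"slide": [0,1,35],"spin": 0},{"grip": 1,"slide": [0,1,35],"spin": 0}]}}

```text
time: 5.55
tcp_pos: [0.662, 0.1086, 0.109]
tool_rot: [[-0.07, 0.998, 0.001], [0.998, 0.07, 0.0], [-0.0, 0.001, -1.0]]
force: [-2.8, -0.0, 2.3]
gripper_width: 0.0303
grip_force: 60.3
```

Request:
{"api": "move_arm", "payload": {"targets": [{"grip": 0.2,"slide": [0,0,0],"spin": 0},{"grip": -0.2,"slide": [0,0,0],"spin": 0},{"grip": -0.6,"slide": [0,0,0],"spin": 0},{"grip": -1,"slide": [0,0,0],"spin": 0},{"grip": -1,"slide": [0,0,0],"spin": 0},{"grip": -1,"slide": [0,0,0],"spin": 0},{"grip": -1,"slide": [0,0,-20],"spin": 0},{"grip": -1,"slide": [0,0,-60],"spin": 0},{"grip": -1,"slide": [0,0,-100],"spin": 0},{"grip": -1,"slide": [0,0,-120],"spin": 0},{"grip": -1,"slide": [0,0,-120],"spin": 0}]}}

```text
time: 6.65
tcp_pos: [0.6647, 0.1089, 0.2337]
tool_rot: [[-0.07, 0.998, 0.01], [0.998, 0.07, 0.001], [0.0, 0.01, -1.0]]
force: [-0.7, 0.3, 0.5]
gripper_width: 0.085
grip_force: 0.0
```

```bash
python3 - <<'E'
from h import *
im,k=cam("wrist"); s,ks=cam("side"); o=env.get_obs(); print(o["gripper_width"],o["force"],o["time"])
show(s,blobs(s,(0,120,60),(9,255,255),amin=30,roi=(260,140,330,215)),ks,.03)
show(im,blobs(im,(18,110,60),(32,255,255),amin=20),k,.011)
go([.487,.235,.20],97)
E
```

```text
0.08520292162423256 [ 0.17740509  0.05273287 -0.24495362] 6.75
px [294.2 185.2] size [40.  27.4] area 513.5
[[0.6086, 0.0353], [0.5951, 0.1635], [0.7271, 0.1764], [0.7339, 0.0477]]
px [294. 165.] size [6. 8.] area 35.0
[[0.641, 0.2157], [0.6678, 0.2196], [0.6707, 0.1892], [0.6442, 0.1854]]
px [100.8  21. ] size [47.2 26.4] area 1066.5
[[0.4724, 0.2815], [0.497, 0.2873], [0.5027, 0.2482], [0.4772, 0.2421]]
slide [ 138.3 -165.4   28.3] spin -0.0522 yaw now 94.01 tcp [0.6617 0.1086 0.2284]
```

Request:
{"api": "move_arm", "payload": {"targets": [{"grip": -1,"slide": [26,-41,0],"spin": -0.01},{"grip": -1,"slide": [52,-82,0],"spin": -0.03},{"grip": -1,"slide": [78,-123,15],"spin": -0.05},{"grip": -1,"slide": [103,-167,28],"spin": -0.05},{"grip": -1,"slide": [103,-167,28],"spin": -0.05},{"grip": -1,"slide": [103,-167,28],"spin": -0.05},{"grip": -1,"slide": [103,-167,28],"spin": -0.05}]}}

```text
time: 7.45
tcp_pos: [0.4886, 0.1995, 0.1998]
tool_rot: [[-0.12, 0.993, 0.0], [0.993, 0.12, -0.0], [-0.0, 0.0, -1.0]]
force: [-0.4, -0.3, -0.5]
gripper_width: 0.0853
grip_force: 0.0
```

```bash
python3 - <<'E'
from h import *
import pickle
im,k=cam("wrist"); o=env.get_obs(); print(o["tcp_pos"],o["time"])
pickle.dump((im,k),open("w5.pkl","wb")); cv2.imwrite("pics/w5.png",im)
show(im,blobs(im,(18,110,60),(32,255,255),amin=20),k,.0135)
E
```

```text
[0.48932223 0.19939626 0.20030291] 7.5
px [282.5 127.5] size [49. 25.] area 1160.5
[[0.4725, 0.2892], [0.4953, 0.2919], [0.5013, 0.248], [0.4776, 0.2452]]
```

View pics/w5.png

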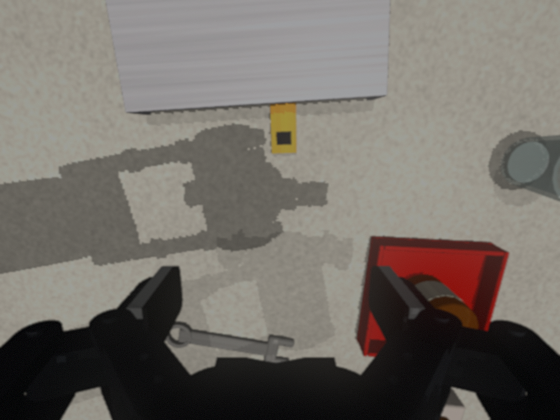

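The wrist view shows the blade at (283,127), just out of the riser's edge (135,111)–(386,96). The bottle is standing in the tray and the wrench is at (230,342). Fitting the edges.

```bash
cat >> h.py <<'E'
def blade(im,k,z=.0135,roi=None,trim=(.2,.8)):
    "axis (yaw), tip mid, length, width of the brass piece from edge fits on plane z"
    c=blobs(im,(18,110,60),(32,255,255),amin=20,roi=roi)[0][:,0,:].astype(float)
    h=cv2.cvtColor(im,cv2.COLOR_BGR2HSV)
    P=np.array([plane(k,p,z)[:2] for p in c]); m=P.mean(0)
    a=np.array([np.cos(np.radians(-83)),np.sin(np.radians(-83))])
    for _ in range(3):
        n=np.array([-a[1],a[0]]); u=(P-m)@a; v=(P-m)@n
        lo,hi=u.min()+trim[0]*np.ptp(u),u.min()+trim[1]*np.ptp(u); E=[]
        for s in(1,-1):
            q=(u>lo)&(u<hi)&(s*v>0.006); E.append(np.polyfit(u[q],v[q],1))
        sl=(E[0][0]+E[1][0])/2; off=(E[0][1]+E[1][1])/2; m=m+n*off; a=a+sl*n; a/=np.linalg.norm(a)
    n=np.array([-a[1],a[0]]);u=(P-m)@a; tip=m+a*np.percentile(u,98)
    print("yaw",np.degrees(np.arctan2(a[1],a[0])).round(2),"tip",tip.round(4),"len",np.ptp(u).round(4),"width",(E[0][1]-E[1][1]).round(4),"slopes",E[0][0].round(3),E[1][0].round(3))
    return a,tip
E
python3 - <<'E'
from h import *
import pickle
im,k=pickle.load(open("w5.pkl","rb")); blade(im,k); im1=pickle.load(open("d0.pkl","rb"))
blade(*im1["top"]); blade(*im1["side"])
a=plane(k,(126,112),.036);b=plane(k,(386,97),.036);print("edge",a,b,np.degrees(np.arctan2(*(b-a)[1::-1])))
# height: tip front edge in wrist vs top/side
P=tri([ray(k,(282.5,127.5)),ray(im1["top"][1],(156.4,274.3)),ray(im1["side"][1],(248,151))]);print(P)
o,d=[],[]
go([.487,.262,.200],97.3)
E
```

```text
yaw -81.69 tip [0.4904 0.2465] len 0.0445 width 0.0226 slopes -0.009 0.009
yaw -84.44 tip [0.4886 0.2449] len 0.0455 width 0.0206 slopes 0.027 -0.027
yaw -80.87 tip [0.4925 0.2455] len 0.0545 width 0.0209 slopes -0.004 0.004
edge [0.35098778 0.26557327 0.036     ] [0.57026987 0.30402304 0.036     ] 9.945360970433253
[0.48714251 0.26834171 0.01581456]
slide [62.4  5.1  0.3] spin -0.008 yaw now 96.84 tcp [0.4893 0.1994 0.2003]
```

Request:
{"api": "move_arm", "payload": {"targets": [{"grip": -1,"slide": [40,4,0],"spin": -0.02},{"grip": -1,"slide": [62.5,6.2,30],"spin": -0.027},{"grip": -1,"slide": [62.5,6.2,75],"spin": -0.027},{"grip": -1,"slide": [62.5,6.2,110],"spin": -0.027},{"grip": -1,"slide": [62.5,6.2,140],"spin": -0.027},{"grip": -1,"slide": [62.5,6.2,140],"spin": -0.027},{"grip": -1,"slide": [62.5,6.2,140],"spin": -0.027}]}}

```text
time: 8.2
tcp_pos: [0.4878, 0.2621, 0.0602]
tool_rot: [[-0.145, 0.989, -0.0], [0.989, 0.145, -0.0], [-0.0, -0.0, -1.0]]
force: [0.2, 0.0, 0.7]
gripper_width: 0.0854
grip_force: 0.0
```

```bash
python3 - <<'E'
from h import *
import pickle
im,k=cam("wrist"); o=env.get_obs(); print(o["tcp_pos"],o["time"],o["force"])
cv2.imwrite("pics/w6.png",im)
blade(im,k)
im0,k0=pickle.load(open("w5.pkl","rb"))
# black mark on the blade in both views -> height
for i,(I,K) in enumerate(((im0,k0),(im,k))):
    c=blobs(I,(18,110,60),(32,255,255),amin=20)[0]; x,y,w,h=cv2.boundingRect(c); print(x,y,w,h)
    g=cv2.cvtColor(I,cv2.COLOR_BGR2GRAY)[y:y+h,x+2:x+w-2]; v,u=np.nonzero(g<60); m=(u.mean()+x+2,v.mean()+y); print(m,len(u))
    (k1,m1) if i else None
    if i==0: r0=ray(K,m)
    else: print("mark",tri([r0,ray(K,m)]))
go([.488,.2623,.025],98.4)
E
```

```text
[0.48876011 0.26265539 0.06155837] 8.25 [0.63432978 0.29437757 0.17966733]
yaw -80.27 tip [0.4909 0.2464] len 0.0353 width 0.0223 slopes 0.001 -0.001
270 103 26 50
(np.float64(283.2093023255814), np.float64(137.69767441860466)) 129
256 220 42 59
(np.float64(276.9514170040486), np.float64(256.5242914979757)) 494Traceback (most recent call last):
  File "<stdin>", line 11, in <module>
NameError: name 'k1' is not defined. Did you mean: 'k'?
```

View pics/w6.png

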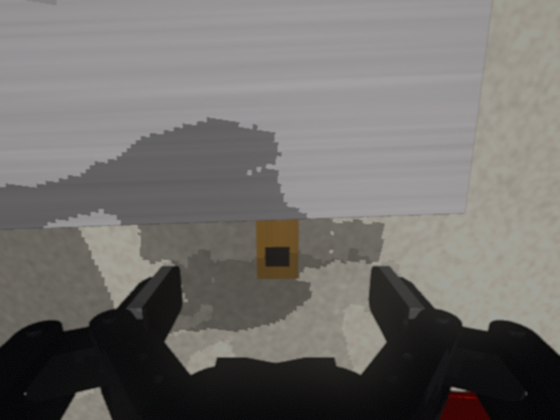

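The blade is at (277,250), centred between the fingers at 180 and 372, and parallel to the pads. Checking its height from the mark in two wrist views.

```bash
python3 - <<'E'
from h import *
import pickle
im0,k0=pickle.load(open("w5.pkl","rb")); im,k=cam("wrist")
print(tri([ray(k0,(283.2,137.7)),ray(k,(276.95,256.5))]))
go([.4885,.2625,.024],99.3)
E
```

```text
[0.48907884 0.25996002 0.01399754]
slide [-0.4 -0.8 38.3] spin -0.0162 yaw now 98.37 tcp [0.4891 0.2629 0.0623]
```

Request:
{"api": "move_arm", "payload": {"targets": [{"grip": -1,"slide": [0,0,15],"spin": -0.016},{"grip": -1,"slide": [0,0,28],"spin": -0.016},{"grip": -1,"slide": [0,0,36],"spin": -0.016},{"grip": -1,"slide": [0,0,36],"spin": -0.016},{"grip": -0.3,"slide": [0,0,36],"spin": -0.016},{"grip": 0.2,"slide": [0,0,36],"spin": -0.016},{"grip": 1,"slide": [0,0,36],"spin": -0.016},{"grip": 1,"slide": [0,0,36],"spin": -0.016},{"grip": 1,"slide": [0,0,36],"spin": -0.016},{"grip": 1,"slide": [0,0,36],"spin": -0.016},{"grip": 1,"slide": [0,0,36],"spin": -0.016}]}}

```text
time: 9.4
tcp_pos: [0.4869, 0.2626, 0.0247]
tool_rot: [[-0.162, 0.987, 0.001], [0.987, 0.162, 0.0], [0.0, 0.001, -1.0]]
force: [-0.3, -0.1, 2.2]
gripper_width: 0.0218
grip_force: 58.4
```

Request:
{"api": "move_arm", "payload": {"targets": [{"grip": 1,"slide": [-5,0,0],"spin": 0},{"grip": 1,"slide": [-15,0,0],"spin": 0},{"grip": 1,"slide": [-30,0,0],"spin": 0},{"grip": 1,"slide": [-45,0,0],"spin": 0},{"grip": 1,"slide": [-60,0,0],"spin": 0},{"grip": 1,"slide": [-75,0,0],"spin": 0},{"grip": 1,"slide": [-90,0,0],"spin": 0},{"grip": 1,"slide": [-105,0,0],"spin": 0},{"grip": 1,"slide": [-120,0,0],"spin": 0},{"grip": 1,"slide": [-128,0,0],"spin": 0},{"grip": 1,"slide": [-130,0,0],"spin": 0},{"grip": 1,"slide": [-130,0,0],"spin": 0}]}}

```text
time: 10.6
tcp_pos: [0.5079, 0.1332, 0.0244]
tool_rot: [[-0.163, 0.987, 0.0], [0.987, 0.163, -0.001], [-0.001, -0.0, -1.0]]
force: [-0.4, -3.2, 4.9]
gripper_width: 0.0221
grip_force: 58.7
```

Request:
{"api": "move_arm", "payload": {"targets": [{"grip": 0.4,"slide": [0,0,0],"spin": 0},{"grip": 0,"slide": [0,0,0],"spin": 0},{"grip": -0.5,"slide": [0,0,0],"spin": 0},{"grip": -1,"slide": [0,0,0],"spin": 0},{"grip": -1,"slide": [0,0,0],"spin": 0},{"grip": -1,"slide": [0,0,-20],"spin": 0},{"grip": -1,"slide": [0,0,-60],"spin": 0},{"grip": -1,"slide": [0,0,-110],"spin": 0},{"grip": -1,"slide": [0,0,-150],"spin": 0},{"grip": -1,"slide": [0,0,-150],"spin": 0},{"grip": -1,"slide": [0,0,-150],"spin": 0}]}}

```text
time: 11.7
tcp_pos: [0.5085, 0.1344, 0.1756]
tool_rot: [[-0.162, 0.987, 0.003], [0.987, 0.162, 0.001], [0.0, 0.003, -1.0]]
force: [-0.7, 0.6, -1.0]
gripper_width: 0.0858
grip_force: 0.0
```

```bash
cat >> h.py <<'E'
def handle(im,k,z=.022,roi=None):
    cs=blobs(im,(100,110,40),(128,255,255),amin=100,roi=roi)
    show(im,cs[:3],k,z); c=cs[0]; c=max(cs,key=lambda c:max(cv2.minAreaRect(c)[1])); b=np.array([plane(k,p,z)[:2] for p in cv2.boxPoints(cv2.minAreaRect(c))])
    return b
E
python3 - <<'E'
from h import *
import pickle
im,k=cam("wrist"); o=env.get_obs(); print(o["tcp_pos"],o["time"],o["force"])
cv2.imwrite("pics/w7.png",im); pickle.dump((im,k),open("w7.pkl","wb"))
handle(im,k); blade(im,k)
E
```

```text
[0.50707664 0.13413101 0.17386999] 11.75 [ 0.09083617 -0.38914676 -0.51058566]
px [276.6  73.1] size [27.2 10.7] area 255.0
[[0.4811, 0.239], [0.4802, 0.2469], [0.5018, 0.2497], [0.5028, 0.2418]]
px [276.4  89. ] size [27. 11.] area 250.0
[[0.4828, 0.227], [0.4819, 0.2353], [0.5036, 0.2381], [0.5047, 0.2298]]
px [276.  104.5] size [11. 26.] area 238.0
[[0.4836, 0.2232], [0.5047, 0.2267], [0.5062, 0.2183], [0.4849, 0.2148]]
yaw -82.38 tip [0.5093 0.1176] len 0.0544 width 0.0219 slopes -0.007 0.007
```

```bash
python3 - <<'E'
from h import *
go([.4944,.2232,.075],98.1)
E
```

```text
slide [89.9  2.  98.9] spin 0.0218 yaw now 99.35 tcp [0.5071 0.1341 0.1739]
```

Request:
{"api": "move_arm", "payload": {"targets": [{"grip": -1,"slide": [45,1,0],"spin": 0.01},{"grip": -1,"slide": [85,2,20],"spin": 0.022},{"grip": -1,"slide": [89.9,2,60],"spin": 0.022},{"grip": -1,"slide": [89.9,2,98],"spin": 0.022},{"grip": -1,"slide": [89.9,2,99],"spin": 0.022},{"grip": -1,"slide": [89.9,2,99],"spin": 0.022}]}}

```text
time: 12.35
tcp_pos: [0.4928, 0.2223, 0.073]
tool_rot: [[-0.141, 0.99, -0.006], [0.99, 0.141, -0.002], [-0.001, -0.006, -1.0]]
force: [0.6, -0.2, -0.2]
gripper_width: 0.0856
grip_force: 0.0
```

```bash
python3 - <<'E'
from h import *
import pickle
im,k=cam("wrist"); o=env.get_obs(); print(o["tcp_pos"],o["time"],o["force"])
cv2.imwrite("pics/w8.png",im); pickle.dump((im,k),open("w8.pkl","wb"))
im0,k0=pickle.load(open("w7.pkl","rb"))
for I,K in((im0,k0),(im,k)):
    for c in blobs(I,(100,110,40),(128,255,255),amin=60,roi=(200,0,360,420)): print(cv2.boundingRect(c),np.round(cv2.minAreaRect(c)[0],1),np.round(plane(K,cv2.minAreaRect(c)[0],.022)[:2],4))
go([.4944,.2232,.0245],98.1)
E
```

```text
[0.49480656 0.22287277 0.07491088] 12.4 [ 1.31799415 -0.55495511  0.75642452]
(263, 68, 28, 12) [276.6  73.1] [0.4915 0.2443]
(263, 83, 28, 13) [276.4  89. ] [0.4933 0.2326]
(263, 99, 27, 12) [276.  104.5] [0.4949 0.2208]
(263, 145, 25, 11) [275. 150.] [0.5    0.1844]
(263, 114, 27, 12) [276.  119.5] [0.4968 0.2091]
(263, 129, 26, 12) [275.5 134.5] [0.4983 0.1971]
(261, 200, 39, 61) [280. 230.] [0.493  0.2346]
(262, 264, 37, 16) [280.  271.5] [0.4968 0.2089]
(262, 283, 37, 14) [280.  289.5] [0.4985 0.1971]
(261, 301, 37, 12) [278.8 307. ] [0.4995 0.1852]
slide [ 0.4 -0.3 50.4] spin -0.0007 yaw now 98.06 tcp [0.4948 0.2229 0.0749]
```

Request:
{"api": "move_arm", "payload": {"targets": [{"grip": -1,"slide": [0,0,25],"spin": 0},{"grip": -1,"slide": [0,0,42],"spin": 0},{"grip": -1,"slide": [0,0,50],"spin": 0},{"grip": -1,"slide": [0,0,50],"spin": 0},{"grip": -0.3,"slide": [0,0,50],"spin": 0},{"grip": 0.2,"slide": [0,0,50],"spin": 0},{"grip": 1,"slide": [0,0,50],"spin": 0},{"grip": 1,"slide": [0,0,50],"spin": 0},{"grip": 1,"slide": [0,0,50],"spin": 0},{"grip": 1,"slide": [0,0,50],"spin": 0},{"grip": 1,"slide": [0,0,50],"spin": 0},{"grip": 1,"slide": [0,0,50],"spin": 0}]}}

```text
time: 13.6
tcp_pos: [0.4959, 0.2235, 0.0261]
tool_rot: [[-0.14, 0.99, 0.001], [0.99, 0.14, 0.001], [0.0, 0.001, -1.0]]
force: [-0.4, 0.2, 5.3]
gripper_width: 0.0223
grip_force: 59.9
```

```bash
python3 - <<'E'
from h import *
import pickle
im,k=cam("wrist"); o=env.get_obs(); print(o["tcp_pos"],o["time"],o["force"],o["gripper_width"])
pickle.dump((im,k),open("w9.pkl","wb"))
a,t=blade(im,k)
# block, from first wrist picture: slot rectangle and stripe
im1,k1=pickle.load(open("w1.pkl","rb"))
g=cv2.cvtColor(im1,cv2.COLOR_BGR2GRAY); print(g[274:298:2,240:296:3])
E
```

```text
[0.49587118 0.22351963 0.02607878] 13.65 [ 0.55410181 -0.15594068  6.48019034] 0.022715641747053164Traceback (most recent call last):
  File "<stdin>", line 5, in <module>
  File "h.py", line 31, in blade
    c=blobs(im,(18,110,60),(32,255,255),amin=20,roi=roi)[0][:,0,:].astype(float)
      ~~~~~~~~~~~~~~~~~~~~~~~~~~~~~~~~~~~~~~~~~~~~~~~~~~^^^
IndexError: list index out of range
```

```bash
python3 - <<'E'
from h import *
import pickle
im,k=pickle.load(open("w9.pkl","rb")); o=env.get_obs(); R=np.array(o["tool_rot"]);t=np.array(o["tcp_pos"])
for c in blobs(im,(100,110,40),(128,255,255),amin=60,roi=(200,100,360,420)):
    x,y,w,h=cv2.boundingRect(c); P=plane(k,(x+(w-1)/2,y+(h-1)/2),.022); print((x,y,w,h),(R.T@(P-t)*1000).round(1))
im0,k0=pickle.load(open("w8.pkl","rb"))
im1,k1=pickle.load(open("w1.pkl","rb"))
g=cv2.cvtColor(im1,cv2.COLOR_BGR2GRAY); 
for r in range(272,300,2): print(r,g[r,236:304:3])
h=cv2.cvtColor(im1,cv2.COLOR_BGR2HSV); m=cv2.inRange(h,(8,120,60),(18,255,255)); m[:296]=0;m[:,:240]=0;m[:,300:]=0
C=[]
for r in range(302,352,4):
    u=np.nonzero(m[r])[0]; C.append(plane(k1,((u[0]+u[-1])/2,r),.066)[:2])
C=np.array(C); p=np.polyfit(C[:,1],C[:,0],1); print("stripe x=",p,"yaw",np.degrees(np.arctan2(-1,-p[0])),C[0],C[-1])
E
```

```text
(248, 222, 55, 141) [-1.4 -0.6  4.1]
272 [ 92  79  77  79  80  90 103 105  80  61  62  61  61  61  64  87  99 118
 125 126 124 107 101]
274 [65 64 64 63 64 64 64 64 64 65 63 63 62 63 62 62 61 65 66 66 67 66 65]
276 [66 66 65 66 64 61 62 62 63 63 61 61 62 62 61 61 63 62 62 63 63 64 64]
278 [65 66 64 65 63 38 41 40 40 43 44 43 42 44 45 46 47 59 62 63 64 64 65]
280 [64 66 66 64 58 33 33 41 40 37 33 34 31 31 32 32 33 55 63 63 64 63 64]
282 [65 66 65 65 56 32 31 78 86 82 75 73 70 65 69 33 33 53 62 63 63 64 65]
284 [65 65 65 65 52 33 33 65 69 69 67 74 75 76 72 33 34 52 63 63 63 62 64]
286 [66 65 66 65 44 32 32 33 34 34 33 35 36 36 36 34 34 50 63 63 63 63 63]
288 [65 65 66 66 53 46 46 46 45 43 41 41 40 39 39 39 38 51 63 63 64 64 64]
290 [66 65 65 65 65 65 66 65 65 64 61 61 60 59 61 60 59 60 61 63 64 63 64]
292 [66 66 65 65 65 66 65 66 64 63 62 61 63 61 62 62 62 62 62 62 64 63 64]
294 [66 66 65 66 65 65 66 65 65 64 61 61 62 61 62 62 62 62 63 63 64 64 65]
296 [63 63 65 64 65 65 65 65 64 62 61 61 62 61 62 61 61 62 62 63 63 62 65]
298 [117 118 117 116 107 107  97  87  80  77  73  67  69  75  73  79  77  78
  77  73  72  73  71]
stripe x= [-0.0427969   0.43932957] yaw -87.5494137069193 [ 0.44886241 -0.21505275] [ 0.45124251 -0.27710404]
```

```bash
python3 - <<'E'
from h import *
import pickle
im1,k1=pickle.load(open("w1.pkl","rb"))
for p in((268,283),(256.5,283),(279.5,283.5)): print(plane(k1,p,.0305))
print("face top edge",plane(k1,(236,298),.066),plane(k1,(303,298),.066))
go([.50,.2235,.14],98);go([.35,-.17,.18],92.5)
E
```

```text
[ 0.44883861 -0.21047347  0.0305    ]
[ 0.43503416 -0.21149204  0.0305    ]
[ 0.46269284 -0.21011688  0.0305    ]
face top edge [ 0.41469521 -0.2126473   0.066     ] [ 0.48782835 -0.2072466   0.066     ]
slide [  -0.6    4.3 -113.9] spin 0.0014 yaw now 98.08 tcp [0.4959 0.2235 0.0261]
slide [-369.1 -199.5 -154.3] spin 0.0974 yaw now 98.08 tcp [0.4959 0.2235 0.0261]
```

Request:
{"api": "move_arm", "payload": {"targets": [{"grip": 1,"slide": [0,0,-15],"spin": 0},{"grip": 1,"slide": [0,0,-50],"spin": 0},{"grip": 1,"slide": [-20,-10,-90],"spin": 0},{"grip": 1,"slide": [-60,-30,-125],"spin": 0.02},{"grip": 1,"slide": [-110,-60,-154],"spin": 0.04},{"grip": 1,"slide": [-155,-85,-154],"spin": 0.06},{"grip": 1,"slide": [-200,-108,-154],"spin": 0.08},{"grip": 1,"slide": [-245,-132,-154],"spin": 0.097},{"grip": 1,"slide": [-290,-157,-154],"spin": 0.097},{"grip": 1,"slide": [-330,-180,-154],"spin": 0.097},{"grip": 1,"slide": [-360,-195,-154],"spin": 0.097},{"grip": 1,"slide": [-369,-199.5,-154],"spin": 0.097}]}}

```text
time: 14.85
tcp_pos: [0.3475, -0.1736, 0.1799]
tool_rot: [[-0.039, 0.999, 0.0], [0.999, 0.039, -0.002], [-0.002, -0.0, -1.0]]
force: [0.5, 1.4, -0.8]
gripper_width: 0.0229
grip_force: 59.1
```

Request:
{"api": "move_arm", "payload": {"targets": [{"grip": 1,"slide": [0,0,0],"spin": 0},{"grip": 1,"slide": [0,0,0],"spin": 0},{"grip": 1,"slide": [0,0,0],"spin": 0}]}}

```text
time: 15.15
tcp_pos: [0.3494, -0.1691, 0.1792]
tool_rot: [[-0.045, 0.999, -0.0], [0.999, 0.045, 0.001], [0.001, -0.0, -1.0]]
force: [0.2, 0.2, -1.7]
gripper_width: 0.0224
grip_force: 59.1
```

```bash
python3 - <<'E'
from h import *
import pickle
im,k=cam("wrist"); o=env.get_obs(); print(o["tcp_pos"],o["time"],o["force"],o["gripper_width"])
pickle.dump((im,k),open("w10.pkl","wb")); t,kt=cam("top"); s,ks=cam("side"); pickle.dump((t,kt,s,ks),open("ts10.pkl","wb"))
print(proj(k,[.4488,-.2105,.0305]))
cv2.imwrite("pics/w10.png",np.hstack([im[:, :],]))
b=cv2.resize(s[100:320,150:330],(360,440)); cv2.imwrite("pics/c10.png",np.hstack([cv2.resize(im[120:400,240:560],(440,385)),cv2.resize(s[130:305,170:335],(363,385))]))
E
```

```text
[ 0.34955114 -0.16897762  0.17914557] 15.2 [ 0.79044921  0.63534025 -0.96356349] 0.02245183114456297
[381.62142223 257.2369456 ]
```

View pics/c10.png

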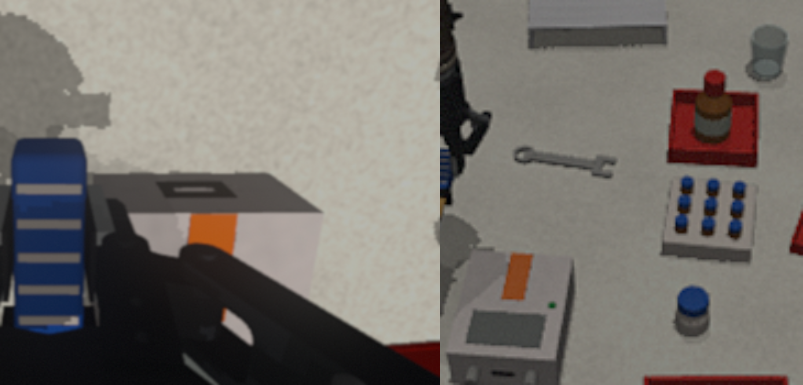

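The left crop (wrist) shows the gauge held straight, and the slot frame with its lighter inner opening at about (382.5,257.5) in full-picture pixels, against a prediction of (381.6,257.2). The right crop shows the bottle standing in the tray, with rack, jar, beaker and wrench untouched. Next I measure the slot precisely from both wrist views, and the held gauge.

```bash
python3 - <<'E'
from h import *
import pickle
im,k=pickle.load(open("w10.pkl","rb")); im1,k1=pickle.load(open("w1.pkl","rb"))
def frame(I,roi):
    g=cv2.cvtColor(I,cv2.COLOR_BGR2GRAY); a,b,c,d=roi; m=np.uint8(g[b:d,a:c]<50)*255
    cs,_=cv2.findContours(m,cv2.RETR_EXTERNAL,cv2.CHAIN_APPROX_NONE); c=max(cs,key=cv2.contourArea); f=np.zeros_like(m); cv2.drawContours(f,[c],-1,255,-1)
    inner=cv2.subtract(f,m); M=cv2.moments(f,True);N=cv2.moments(inner,True)
    ys,xs=np.nonzero(inner); print("area",M["m00"],"inner",N["m00"],"inner box",xs.min()+a,xs.max()+a,ys.min()+b,ys.max()+b)
    return np.array([M["m10"]/M["m00"]+a,M["m01"]/M["m00"]+b]),np.array([N["m10"]/N["m00"]+a,N["m01"]/N["m00"]+b])
f1=frame(im1,(236,272,304,296)); f2=frame(im,(345,248,425,268)); print(f1,f2)
for i in (0,1):
    print("tri",tri([ray(k1,f1[i]),ray(k,f2[i])]).round(4),"planes",plane(k1,f1[i],.0305).round(4),plane(k,f2[i],.0305).round(4))
# block yaw: stripe edges and face top edge in w10
h=cv2.cvtColor(im,cv2.COLOR_BGR2HSV); m=cv2.inRange(h,(8,120,60),(18,255,255)); C=[]
for r in range(276,304,2):
    u=np.nonzero(m[r,360:420])[0]+360
    if len(u): C.append([*plane(k,(u[0],r),.066)[:2],*plane(k,(u[-1],r),.066)[:2]])
C=np.array(C)
print("stripe L yaw",np.degrees(np.arctan(np.polyfit(C[:,1],C[:,0],1)[0])),"R",np.degrees(np.arctan(np.polyfit(C[:,3],C[:,2],1)[0])),C[0].round(4),C[-1].round(4))
g=cv2.cvtColor(im,cv2.COLOR_BGR2GRAY).astype(int); E=[]
for c in list(range(330,372,3))+list(range(416,460,3)):
    col=g[262:285,c]; r=np.argmax(np.diff(col))+262.5; E.append(plane(k,(c,r),.066)[:2])
E=np.array(E); q=np.polyfit(E[:,0],E[:,1],1); print("face edge yaw",np.degrees(np.arctan(q[0])),"res",np.abs(np.polyval(q,E[:,0])-E[:,1]).max(),"y at .45",np.polyval(q,.45))
# same on w1
g=cv2.cvtColor(im1,cv2.COLOR_BGR2GRAY).astype(int); E=[]
for c in range(216,322,3):
    col=g[288:310,c]; r=np.argmax(np.diff(col))+288.5; E.append(plane(k1,(c,r),.066)[:2])
E=np.array(E); q=np.polyfit(E[:,0],E[:,1],1); r=np.polyval(q,E[:,0])-E[:,1]; E=E[abs(r)<.002]; q=np.polyfit(E[:,0],E[:,1],1); print("w1 edge yaw",np.degrees(np.arctan(q[0])),len(E),np.polyval(q,.45))
# held gauge
o=env.get_obs(); R=np.array(o["tool_rot"]);t=np.array(o["tcp_pos"]); zt=t[2]-.026+.022+.0005
m=cv2.inRange(h,(100,110,40),(128,255,255)); C=[]
for r in range(235,355,6):
    u=np.nonzero(m[r,225:320])[0]+225
    if len(u)>20: C.append((R.T@(plane(k,((u[0]+u[-1])/2,r),zt)-t)*1000)[:2])
C=np.array(C); p=np.polyfit(C[:,0],C[:,1],1); print("gauge in tool: slope deg",np.degrees(np.arctan(p[0])),"y0",p[1],"x range",C[:,0].min(),C[:,0].max())
go([.4488,-.2105,.1],92.5)
E
```

```text
area 421.0 inner 98.0 inner box 256 279 281 285
area 487.0 inner 148.0 inner box 365 397 255 259
(array([267.44655582, 283.06888361]), array([267.58163265, 282.91836735])) (array([381.13347023, 257.59958932]), array([381.05405405, 257.09459459]))
tri [ 0.4482 -0.2106  0.0308] planes [ 0.4482 -0.2106  0.0305] [ 0.4484 -0.2109  0.0305]
tri [ 0.4483 -0.2105  0.0303] planes [ 0.4483 -0.2104  0.0305] [ 0.4483 -0.2104  0.0305]
stripe L yaw -35.522950949860075 R -3.5183264502830554 [ 0.4353 -0.2126  0.4613 -0.2114] [ 0.4568 -0.2354  0.4626 -0.2351]
face edge yaw 2.7043387945607766 res 0.0015976996657699472 y at .45 -0.21065269578132556
w1 edge yaw 2.512802602944937 25 -0.21021585989293695
gauge in tool: slope deg 0.001837007601365826 y0 -0.8646440688194837 x range -27.23036280462754 25.296032338414307
slide [-46.   97.1  79.1] spin 0.0027 yaw now 92.66 tcp [ 0.3497 -0.1691  0.1792]
```

```bash
python3 - <<'E'
from h import *
go([.4436,-.0886,.0457],92.6)
E
```

```text
slide [ 76.   97.6 133.5] spin 0.001 yaw now 92.66 tcp [ 0.3497 -0.1691  0.1792]
```

Request:
{"api": "move_arm", "payload": {"targets": [{"grip": 1,"slide": [25,32,0],"spin": 0},{"grip": 1,"slide": [50,65,0],"spin": 0.001},{"grip": 1,"slide": [70,90,20],"spin": 0.001},{"grip": 1,"slide": [76,97.6,60],"spin": 0.001},{"grip": 1,"slide": [76,97.6,95],"spin": 0.001},{"grip": 1,"slide": [76,97.6,120],"spin": 0.001},{"grip": 1,"slide": [76,97.6,133.5],"spin": 0.001},{"grip": 1,"slide": [76,97.6,133.5],"spin": 0.001},{"grip": 1,"slide": [76,97.6,133.5],"spin": 0.001},{"grip": 1,"slide": [76,97.6,133.5],"spin": 0.001}]}}

```text
time: 16.3
tcp_pos: [0.4448, -0.09, 0.0468]
tool_rot: [[-0.044, 0.999, 0.002], [0.999, 0.044, -0.001], [-0.001, 0.002, -1.0]]
force: [0.1, 0.1, -1.1]
gripper_width: 0.0223
grip_force: 59.2
```

```bash
python3 - <<'E'
from h import *
import pickle
s,ks=cam("side"); t,kt=cam("top"); cv2.imwrite("pics/s11.png",s); im,k=cam("wrist")
P=[]
for _ in range(6): cam("top"); o=env.get_obs(); P.append(o["tcp_pos"])
print(np.round(P,4)); go([.4436,-.0886,.0457],92.6)
for n,I,K in(("side",s,ks),("top",t,kt)):
    cs=blobs(I,(16,90,50),(34,255,255),amin=8); 
    for c in cs: print(n,cv2.boundingRect(c),plane(K,cv2.minAreaRect(c)[0],.033).round(4))
print(proj(ks,[.449,-.195,.033]),proj(kt,[.449,-.195,.033]))
E
```

```text
[[ 0.4444 -0.0902  0.0467]
 [ 0.4442 -0.0902  0.0466]
 [ 0.444  -0.0902  0.0464]
 [ 0.4439 -0.0901  0.0463]
 [ 0.4437 -0.0901  0.0461]
 [ 0.4437 -0.0901  0.046 ]]
slide [ 1.5 -0.   0.3] spin -0.0025 yaw now 92.46 tcp [ 0.4437 -0.0901  0.046 ]
side (206, 234, 11, 11) [ 0.4498 -0.1603  0.033 ]
side (60, 69, 8, 13) [-0.3168  0.6131  0.033 ]
[208.46747766 248.1085064 ] [352.13545981 289.33450886]
```

Request:
{"api": "move_arm", "payload": {"targets": [{"grip": 1,"slide": [-3,-0.2,0.2],"spin": 0},{"grip": 1,"slide": [-7,-0.2,0.2],"spin": 0},{"grip": 1,"slide": [-11,-0.2,0.2],"spin": 0},{"grip": 1,"slide": [-14,-0.2,0.2],"spin": 0},{"grip": 1,"slide": [-17,-0.2,0.2],"spin": 0},{"grip": 1,"slide": [-20,-0.2,0.2],"spin": 0},{"grip": 1,"slide": [-20,-0.2,0.2],"spin": 0}]}}

```text
time: 17.45
tcp_pos: [0.4444, -0.1104, 0.0456]
tool_rot: [[-0.042, 0.999, 0.0], [0.999, 0.042, -0.0], [-0.0, 0.0, -1.0]]
force: [0.6, -0.6, -0.8]
gripper_width: 0.0226
grip_force: 59.2
```

Request:
{"api": "move_arm", "payload": {"targets": [{"grip": 1,"slide": [-3,0,0],"spin": 0},{"grip": 1,"slide": [-6,0,0],"spin": 0},{"grip": 1,"slide": [-9,0,0],"spin": 0},{"grip": 1,"slide": [-12,0,0],"spin": 0},{"grip": 1,"slide": [-12,0,0],"spin": 0}]}}

```text
time: 17.95
tcp_pos: [0.445, -0.1224, 0.0457]
tool_rot: [[-0.043, 0.999, 0.0], [0.999, 0.043, -0.0], [-0.0, 0.0, -1.0]]
force: [-0.1, 1.5, -0.7]
gripper_width: 0.0226
grip_force: 59.2
```

```bash
python3 - <<'E'
from h import *
F=[]
for _ in range(6): s,ks=cam("side"); o=env.get_obs(); F.append(np.r_[o["force"],o["wrist_torque"]])
print(np.mean(F,0).round(2),o["tcp_pos"])
for c in blobs(s,(16,90,50),(34,255,255),amin=8): print(cv2.boundingRect(c),plane(ks,cv2.minAreaRect(c)[0],.033).round(4))
E
```

```text
[ 0.28 -0.15 -0.44  0.02  0.01  0.01] [ 0.44470597 -0.1218446   0.04556392]
(60, 69, 11, 13) [-0.3138  0.6049  0.033 ]
(206, 242, 9, 4) [ 0.4497 -0.1768  0.033 ]
```

Request:
{"api": "move_arm", "payload": {"targets": [{"grip": 1,"slide": [-2.5,0,0],"spin": 0},{"grip": 1,"slide": [-5,0,0],"spin": 0},{"grip": 1,"slide": [-7.5,0,0],"spin": 0},{"grip": 1,"slide": [-10,0,0],"spin": 0},{"grip": 1,"slide": [-12.5,0,0],"spin": 0},{"grip": 1,"slide": [-15,0,0],"spin": 0},{"grip": 1,"slide": [-17.5,0,0],"spin": 0},{"grip": 1,"slide": [-20,0,0],"spin": 0}]}}

```text
time: 19.05
tcp_pos: [0.4454, -0.1411, 0.0454]
tool_rot: [[-0.043, 0.999, -0.001], [0.999, 0.043, 0.002], [0.002, -0.001, -1.0]]
force: [0.6, 5.8, -0.7]
gripper_width: 0.0231
grip_force: 59.3
```

Shutter engaged at about 5 N. Pressing on.

Request:
{"api": "move_arm", "payload": {"targets": [{"grip": 1,"slide": [-2.5,0,0],"spin": 0},{"grip": 1,"slide": [-5,0,0],"spin": 0},{"grip": 1,"slide": [-7.5,0,0],"spin": 0},{"grip": 1,"slide": [-10,0,0],"spin": 0},{"grip": 1,"slide": [-12,0,0],"spin": 0},{"grip": 1,"slide": [-14,0,0],"spin": 0},{"grip": 1,"slide": [-14,0,0],"spin": 0}]}}

```text
time: 19.75
tcp_pos: [0.4461, -0.1554, 0.0455]
tool_rot: [[-0.043, 0.999, -0.0], [0.999, 0.043, 0.001], [0.001, -0.0, -1.0]]
force: [0.5, 4.3, -0.4]
gripper_width: 0.0229
grip_force: 59.3
```

Request:
{"api": "move_arm", "payload": {"targets": [{"grip": 1,"slide": [-1,0,0],"spin": 0},{"grip": 1,"slide": [-2,0,0],"spin": 0},{"grip": 1,"slide": [-3,0,0],"spin": 0},{"grip": 1,"slide": [-3,0,0],"spin": 0}]}}

```text
time: 20.15
tcp_pos: [0.4462, -0.1584, 0.0455]
tool_rot: [[-0.043, 0.999, -0.0], [0.999, 0.043, 0.001], [0.001, -0.0, -1.0]]
force: [1.4, 5.2, 0.7]
gripper_width: 0.0224
grip_force: 59.3
```

Request:
{"api": "move_arm", "payload": {"targets": [{"grip": 1,"slide": [-0.7,0,0],"spin": 0},{"grip": 1,"slide": [-1.5,0,0],"spin": 0},{"grip": 1,"slide": [-1.5,0,0],"spin": 0}]}}

```text
time: 20.45
tcp_pos: [0.4462, -0.1591, 0.0454]
tool_rot: [[-0.042, 0.999, -0.001], [0.999, 0.042, 0.002], [0.002, -0.001, -1.0]]
force: [2.3, 7.6, 1.2]
gripper_width: 0.0228
grip_force: 59.5
```

Request:
{"api": "move_arm", "payload": {"targets": [{"grip": 1,"slide": [-0.7,0,0],"spin": 0},{"grip": 1,"slide": [-1.5,0,0],"spin": 0},{"grip": 1,"slide": [-1.5,0,0],"spin": 0}]}}

```text
time: 20.75
tcp_pos: [0.4461, -0.1592, 0.0454]
tool_rot: [[-0.042, 0.999, -0.001], [0.999, 0.042, 0.005], [0.005, -0.001, -1.0]]
force: [2.1, 13.6, 2.0]
gripper_width: 0.0231
grip_force: 59.7
```

Request:
{"api": "move_arm", "payload": {"targets": [{"grip": 1,"slide": [-0.7,0,0],"spin": 0},{"grip": 1,"slide": [-1.5,0,0],"spin": 0},{"grip": 1,"slide": [-1.5,0,0],"spin": 0}]}}

```text
time: 21.05
tcp_pos: [0.4461, -0.1593, 0.0454]
tool_rot: [[-0.041, 0.999, -0.002], [0.999, 0.041, 0.007], [0.007, -0.001, -1.0]]
force: [2.9, 19.4, 5.0]
gripper_width: 0.0226
grip_force: 59.9
```

Request:
{"api": "move_arm", "payload": {"targets": [{"grip": 1,"slide": [0.5,0,0.8],"spin": 0},{"grip": 1,"slide": [1.5,0,1.5],"spin": 0},{"grip": 1,"slide": [2,0,1.8],"spin": 0},{"grip": 1,"slide": [2,0,1.8],"spin": 0}]}}

```text
time: 21.45
tcp_pos: [0.4457, -0.1592, 0.0436]
tool_rot: [[-0.043, 0.999, -0.002], [0.999, 0.043, 0.004], [0.004, -0.002, -1.0]]
force: [1.1, 10.0, 1.9]
gripper_width: 0.0226
grip_force: 59.7
```

Request:
{"api": "move_arm", "payload": {"targets": [{"grip": 0.4,"slide": [0,0,0],"spin": 0},{"grip": 0.2,"slide": [0,0,0],"spin": 0},{"grip": 0,"slide": [0,0,0],"spin": 0},{"grip": -0.2,"slide": [0,0,0],"spin": 0},{"grip": -0.2,"slide": [0,0,0],"spin": 0},{"grip": -0.2,"slide": [0,0,0],"spin": 0}]}}

```text
time: 22.05
tcp_pos: [0.4465, -0.1617, 0.0438]
tool_rot: [[-0.043, 0.999, 0.0], [0.999, 0.043, -0.0], [-0.0, 0.0, -1.0]]
force: [0.4, -0.6, 0.0]
gripper_width: 0.0514
grip_force: 0.0
```

```bash
python3 - <<'E'
from h import *
import pickle
im,k=cam("wrist"); o=env.get_obs(); print(o["tcp_pos"],o["time"],o["force"],o["gripper_width"])
cv2.imwrite("pics/w12.png",im); pickle.dump((im,k),open("w12.pkl","wb"))
for c in blobs(im,(100,110,40),(128,255,255),amin=60,roi=(200,100,360,420)): print(cv2.boundingRect(c))
E
```

```text
[ 0.4464724  -0.16159079  0.04378966] 22.1 [-0.24864683 -0.58814893 -0.41140241] 0.05128406976896001
(247, 213, 53, 148)
```

Request:
{"api": "move_arm", "payload": {"targets": [{"grip": -0.2,"slide": [0,0,-15],"spin": 0},{"grip": -0.2,"slide": [0,0,-40],"spin": 0},{"grip": -1,"slide": [0,0,-80],"spin": 0},{"grip": -1,"slide": [0,0,-120],"spin": 0},{"grip": -1,"slide": [30,0,-160],"spin": 0},{"grip": -1,"slide": [45,0,-180],"spin": 0},{"grip": -1,"slide": [45,0,-180],"spin": 0},{"grip": -1,"slide": [45,0,-180],"spin": 0}]}}

```text
time: 22.9
tcp_pos: [0.4445, -0.1165, 0.2237]
tool_rot: [[-0.044, 0.999, 0.001], [0.999, 0.044, -0.001], [-0.001, 0.001, -1.0]]
force: [-1.4, 0.4, -0.9]
gripper_width: 0.0854
grip_force: 0.0
```

```bash
python3 - <<'E'
from h import *
import pickle
im,k=cam("wrist"); o=env.get_obs(); print(o["tcp_pos"],o["time"],o["force"])
cv2.imwrite("pics/w13.png",im); pickle.dump((im,k),open("w13.pkl","wb"))
for c in blobs(im,(100,110,40),(128,255,255),amin=40,roi=(200,0,340,420)):
    r=cv2.boundingRect(c); print(r,plane(k,(r[0]+(r[2]-1)/2,r[1]+(r[3]-1)/2),.0395).round(4))
print("expected handle px: front",proj(k,[.4483-.0454*.008,-.2105+.008,.0415]),"rear",proj(k,[.4483-.0454*.078,-.2105+.078,.0395]))
print("brass",[cv2.boundingRect(c) for c in blobs(im,(18,110,60),(32,255,255),amin=10)])
g=cv2.cvtColor(im,cv2.COLOR_BGR2GRAY); print("col profile",[(r,int(g[r,263:269].mean())) for r in range(230,330,3)])
s,ks=cam("side"); t,kt=cam("top"); cv2.imwrite("pics/s13.png",s); cv2.imwrite("pics/t13.png",t)
D=pickle.load(open("d0.pkl","rb"))
for n,a,b in(("side",D["side"][0],s),("top",D["top"][0],t)):
    d=np.abs(a.astype(int)-b).max(2)>45
    for nm,r in(("rack",(272,205,315,250)),("jar",(275,258,296,284)),("beaker",(308,140,330,168)),("wrench",(200,192,252,212))) if n=="side" else (("rack",(272,168,328,224)),("jar",(358,184,384,210)),("beaker",(144,156,178,190)),("wrench",(250,254,274,320))):
        print(n,nm,d[r[1]:r[3],r[0]:r[2]].sum())
show(s,[c for c in blobs(s,(0,120,60),(9,255,255),amin=20,roi=(260,140,330,215))][:3],ks,.1)
show(s,blobs(s,(100,110,40),(128,255,255),amin=20,roi=(190,190,235,260)),ks,.04)
E
```

```text
[ 0.44375656 -0.11651696  0.22272399] 22.95 [ 0.7149341  -0.52230192 -0.7767799 ]
(264, 212, 21, 10) [ 0.4435 -0.1335  0.0395]
(264, 270, 22, 7) [ 0.4467 -0.1956  0.0395]
(264, 226, 21, 7) [ 0.4441 -0.1467  0.0395]
(264, 237, 21, 8) [ 0.4446 -0.1591  0.0395]
(264, 248, 21, 8) [ 0.4451 -0.1712  0.0395]
(264, 259, 21, 7) [ 0.4456 -0.183   0.0395]
expected handle px: front [275.4187862  279.84436905] rear [275.27966309 215.55573257]
brass []
col profile [(230, 69), (233, 90), (236, 108), (239, 63), (242, 59), (245, 103), (248, 76), (251, 61), (254, 61), (257, 110), (260, 62), (263, 60), (266, 77), (269, 89), (272, 53), (275, 50), (278, 37), (281, 39), (284, 37), (287, 35), (290, 61), (293, 60), (296, 61), (299, 72), (302, 88), (305, 88), (308, 88), (311, 88), (314, 87), (317, 87), (320, 88), (323, 87), (326, 88), (329, 88)]
side rack 0
side jar 0
side beaker 0
side wrench 0
top rack 0
top jar 0
top beaker 0
top wrench 0
px [294.2 185.1] size [40.1 27.6] area 556.5
[[0.6156, -0.0334], [0.6043, 0.0888], [0.7292, 0.0976], [0.7342, -0.0248]]
px [294.5 165. ] size [6. 9.] area 43.0
[[0.647, 0.135], [0.6754, 0.139], [0.6781, 0.1104], [0.6501, 0.1064]]
```

The bystanders have not changed in either view and the bottle stands in the tray. The gauge looks home within about 2 mm. I check the shoulder from straight above, where height errors don't matter.

Request:
{"api": "move_arm", "payload": {"targets": [{"grip": -1,"slide": [-40,0,0],"spin": 0},{"grip": -1,"slide": [-80,0,0],"spin": 0},{"grip": -1,"slide": [-120,0,20],"spin": 0},{"grip": -1,"slide": [-140,0,40],"spin": 0},{"grip": -1,"slide": [-140,0,40],"spin": 0},{"grip": -1,"slide": [-140,0,40],"spin": 0},{"grip": -1,"slide": [-140,0,40],"spin": 0}]}}

```text
time: 23.75
tcp_pos: [0.4504, -0.2557, 0.1836]
tool_rot: [[-0.043, 0.999, -0.001], [0.999, 0.043, 0.001], [0.001, -0.001, -1.0]]
force: [0.3, -0.9, -0.3]
gripper_width: 0.0853
grip_force: 0.0
```

```bash
python3 - <<'E'
from h import *
import pickle
im,k=cam("wrist"); o=env.get_obs(); print(o["tcp_pos"],o["time"], "cam",(-k[3][:3,:3].T@k[3][:3,3]).round(4))
pickle.dump((im,k),open("w14.pkl","wb"))
p=proj(k,[.4483,-.2105,.066]); q=proj(k,[.4483-.0454*.05,-.1605,.0395]); print("face top",p,"handle",q)
im0,k0=pickle.load(open("w13.pkl","rb")); A=[]
for I,K in((im0,k0),(im,k)):
    B=[]
    for c in blobs(I,(100,110,40),(128,255,255),amin=25,roi=(200,0,340,420)):
        r=cv2.boundingRect(c); B.append((r[1]+(r[3]-1)/2,r[0]+(r[2]-1)/2,r[3]))
    B.sort(); A.append(B); print(B)
for a,b in zip(*A): print(tri([ray(k0,a[1::-1]),ray(k,b[1::-1])]).round(4))
g=cv2.cvtColor(im,cv2.COLOR_BGR2GRAY); h=cv2.cvtColor(im,cv2.COLOR_BGR2HSV); c=int(round(p[0]))
for off in(-7,0,7): print(off,[(r,int(g[r,c+off-1:c+off+2].mean())) for r in range(int(p[1])-40,int(p[1])+8,2)])
E
```

```text
[ 0.45071986 -0.25561631  0.18408031] 23.8 cam [ 0.4471 -0.1881  0.3043]
face top [275.85946556 160.61099244] handle [275.66740993  93.1912141 ]
[(216.5, 274.0, 10), (229.0, 274.0, 7), (240.5, 274.0, 8), (251.5, 274.0, 8), (262.0, 274.0, 7), (273.0, 274.5, 7)]
[(62.5, 274.0, 12), (77.0, 274.0, 13), (93.0, 274.5, 13), (109.0, 274.0, 13), (124.5, 274.0, 12), (140.0, 274.0, 13)]
[ 0.4436 -0.1365  0.0289]
[ 0.4441 -0.1481  0.0351]
[ 0.4449 -0.1601  0.0367]
[ 0.4452 -0.1722  0.0371]
[ 0.4457 -0.1842  0.0369]
[ 0.4464 -0.1964  0.0378]
-7 [(120, 80), (122, 73), (124, 75), (126, 74), (128, 71), (130, 119), (132, 165), (134, 131), (136, 72), (138, 61), (140, 53), (142, 51), (144, 42), (146, 35), (148, 33), (150, 34), (152, 33), (154, 33), (156, 49), (158, 42), (160, 72), (162, 82), (164, 73), (166, 72)]
0 [(120, 79), (122, 75), (124, 75), (126, 75), (128, 69), (130, 114), (132, 165), (134, 118), (136, 75), (138, 76), (140, 77), (142, 67), (144, 47), (146, 36), (148, 34), (150, 35), (152, 33), (154, 35), (156, 52), (158, 44), (160, 72), (162, 82), (164, 73), (166, 74)]
7 [(120, 75), (122, 76), (124, 77), (126, 76), (128, 75), (130, 118), (132, 165), (134, 113), (136, 76), (138, 78), (140, 78), (142, 76), (144, 60), (146, 45), (148, 40), (150, 36), (152, 36), (154, 36), (156, 57), (158, 45), (160, 73), (162, 83), (164, 74), (166, 74)]
```

The shoulder sits about 1 mm off the face at its top edge, with a 3° droop, which fits its lower edge touching. A gentle push on the handle's rear with shut fingers will make sure it is fully home.

Request:
{"api": "move_arm", "payload": {"targets": [{"grip": 0,"slide": [40,0,0],"spin": 0},{"grip": 1,"slide": [85,0,0],"spin": 0},{"grip": 1,"slide": [130,0,0],"spin": 0},{"grip": 1,"slide": [171,0,0],"spin": 0},{"grip": 1,"slide": [171,0,20],"spin": 0},{"grip": 1,"slide": [171,0,60],"spin": 0},{"grip": 1,"slide": [171,0,100],"spin": 0},{"grip": 1,"slide": [171,0,130],"spin": 0},{"grip": 1,"slide": [171,0,142],"spin": 0},{"grip": 1,"slide": [171,0,142],"spin": 0},{"grip": 1,"slide": [171,0,142],"spin": 0}]}}

```text
time: 24.9
tcp_pos: [0.4445, -0.0855, 0.043]
tool_rot: [[-0.044, 0.999, 0.002], [0.999, 0.044, -0.001], [-0.001, 0.002, -1.0]]
force: [1.1, 0.0, 0.0]
gripper_width: 0.0002
grip_force: 0.0
```

Request:
{"api": "move_arm", "payload": {"targets": [{"grip": 1,"slide": [-8,0,0],"spin": 0},{"grip": 1,"slide": [-16,0,0],"spin": 0},{"grip": 1,"slide": [-22,0,0],"spin": 0},{"grip": 1,"slide": [-26,0,0],"spin": 0},{"grip": 1,"slide": [-29,0,0],"spin": 0},{"grip": 1,"slide": [-31,0,0],"spin": 0},{"grip": 1,"slide": [-32,0,0],"spin": 0},{"grip": 1,"slide": [-32,0,0],"spin": 0}]}}

```text
time: 25.7
tcp_pos: [0.4445, -0.1175, 0.0417]
tool_rot: [[-0.043, 0.999, -0.0], [0.999, 0.043, 0.0], [0.0, -0.0, -1.0]]
force: [-0.7, 0.3, 0.1]
gripper_width: 0.0001
grip_force: 0.0
```

Request:
{"api": "move_arm", "payload": {"targets": [{"grip": 1,"slide": [-1,0,0],"spin": 0},{"grip": 1,"slide": [-2,0,0],"spin": 0},{"grip": 1,"slide": [-3,0,0],"spin": 0},{"grip": 1,"slide": [-4,0,0],"spin": 0},{"grip": 1,"slide": [-4,0,0],"spin": 0}]}}

```text
time: 26.2
tcp_pos: [0.4444, -0.1206, 0.0417]
tool_rot: [[-0.042, 0.999, -0.001], [0.999, 0.042, 0.002], [0.002, -0.001, -1.0]]
force: [-0.1, 4.8, 1.2]
gripper_width: 0.0001
grip_force: 2.3
```

Request:
{"api": "move_arm", "payload": {"targets": [{"grip": 1,"slide": [-0.7,0,0],"spin": 0},{"grip": 1,"slide": [-1.5,0,0],"spin": 0},{"grip": 1,"slide": [-1.5,0,0],"spin": 0}]}}

```text
time: 26.5
tcp_pos: [0.4442, -0.1209, 0.0416]
tool_rot: [[-0.041, 0.999, -0.002], [0.999, 0.041, 0.004], [0.004, -0.001, -1.0]]
force: [0.3, 9.4, 2.4]
gripper_width: -0.0002
grip_force: 4.9
```

Request:
{"api": "move_arm", "payload": {"targets": [{"grip": 1,"slide": [-0.7,0,0],"spin": 0},{"grip": 1,"slide": [-1.5,0,0],"spin": 0},{"grip": 1,"slide": [-1.5,0,0],"spin": 0}]}}

```text
time: 26.8
tcp_pos: [0.4441, -0.121, 0.0416]
tool_rot: [[-0.04, 0.999, -0.002], [0.999, 0.04, 0.006], [0.006, -0.002, -1.0]]
force: [1.2, 14.9, 3.7]
gripper_width: 0.0003
grip_force: 7.5
```

Request:
{"api": "move_arm", "payload": {"targets": [{"grip": 1,"slide": [3,0,0],"spin": 0},{"grip": 1,"slide": [10,0,0],"spin": 0},{"grip": 1,"slide": [30,0,0],"spin": 0},{"grip": 1,"slide": [35,0,-40],"spin": 0},{"grip": 1,"slide": [35,0,-90],"spin": 0},{"grip": 1,"slide": [0,0,-140],"spin": 0},{"grip": 1,"slide": [-50,0,-142],"spin": 0},{"grip": 1,"slide": [-100,0,-142],"spin": 0},{"grip": 1,"slide": [-135,0,-142],"spin": 0},{"grip": 1,"slide": [-135,0,-142],"spin": 0},{"grip": 1,"slide": [-135,0,-142],"spin": 0},{"grip": 1,"slide": [-135,0,-142],"spin": 0}]}}

```text
time: 28.0
tcp_pos: [0.45, -0.2584, 0.1832]
tool_rot: [[-0.043, 0.999, -0.001], [0.999, 0.043, 0.001], [0.001, -0.001, -1.0]]
force: [0.2, 1.1, 0.1]
gripper_width: -0.0001
grip_force: 0.0
```

```bash
python3 - <<'E'
from h import *
im,k=cam("wrist"); o=env.get_obs(); print(o["tcp_pos"],o["time"])
B=[]
for c in blobs(im,(100,110,40),(128,255,255),amin=25,roi=(200,0,340,420)):
    r=cv2.boundingRect(c); B.append((r[1]+(r[3]-1)/2,r[0]+(r[2]-1)/2))
for b,z in zip(sorted(B),(.034,.0351,.0367,.0371,.0372,.0378)): print(plane(k,b[::-1],z).round(4))
E
```

```text
[ 0.45014616 -0.25803855  0.18320755] 28.05
[ 0.4436 -0.1374  0.034 ]
[ 0.444  -0.148   0.0351]
[ 0.4445 -0.1603  0.0367]
[ 0.445  -0.1715  0.0371]
[ 0.4459 -0.1846  0.0372]
[ 0.4464 -0.1963  0.0378]
```

The gauge stalled firmly and did not move under 15 N, so it is home. Everything else is in place; handing in.

```bash
python3 -c "
from plant import env
print(env.close_job())"
```

```text
the job is handed in; nothing more can be done
None
```

The job is handed in after 28 s: the bottle stands upright in the red tray, the gauge's shoulder is home against the block face (it did not move under a 15 N check push, though the handle droops about 3°), and the rack, jar, beaker and wrench show no change in the camera views.

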